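# Idle the parts shaker and lift its screw tray off

## Robot

A 7-joint arm with a two-finger parallel gripper is mounted at the origin on the work surface; the furniture and walls round the work are solid. World frame = base frame: x ahead of the robot, y to its left, z up, the work surface at z = 0. Lengths are in m, angles in rad, forces in N, time in s.
With the tool pointing down it reaches from about 0.4 to 0.85 m from the base axis. Payload 6.9 kg.
Tool frame: the origin (TCP) lies midway between the tips of the shut fingers; the grasp point (between the pads) lies behind it (ctrl.pinch_z is the z of the grasp point in the tool frame, in m); z points along the fingers, y is the line along which they close (so a half turn about z gives the same grasp; the last joint's range is limited). The gripper opens to 85 mm and grips with 20 to 120 N. Pads are 22 mm wide; open, the fingers measure 114 mm over their backs; the gripper's body (76 mm by 85 mm) begins 54 mm behind the grasp point. The pads swing forward as they close: fully open they stand 13 mm farther back than shut.
Start: joints at [-1.077, 0.507, -0.238, 1.5, 0.126, 1.149, -0.155], TCP at [0.237, 0.578, 0.231] pointing down, gripper open.
Joint ranges: [-3.08, 3.08], [-0.24, 2.05], [-1.43, 1.35], [0, 2.5], [-1.52, 4.66], [0.17, 1.96], [-2.89, 2.89]. Speed limits (rad/s): [2.39, 2.39, 3.14, 3.14, 3.14, 3.14, 3.14].

## Interface

Orientations are given as a unit quaternion [w, x, y, z].
In Python, from station import ctrl, get_state, vision, ticket, models gives the robot as it stands. Calls block until the motion is done:
- ctrl.movep(position, orientation): joint-space move of the TCP to a pose.
- ctrl.movel(position, frame=None, max_speed=0.15): straight line of the TCP; frame=None keeps the orientation; max_speed is the mean speed in m/s.
- ctrl.set_joints(angles): joint-space move.
- ctrl.ungrasp() and ctrl.close_gripper(force=None): open the fingers fully, or close them until they stop; force is the grip in N (None keeps the last).
- ctrl.pause(seconds).
- ctrl.ik(position, orientation): joint angles nearest the present ones, or None.
- get_state(): the state.
- vision.grab_frame(name): name is "scene" or "top"; returns (picture, depth): 420x560x3 uint8, blue, green, red; 420x560 float32, m along the optical axis (not along the pixel's ray), 0 where there is no reading.
- vision.camera_info(name): a dict with "mtx" (3x3 intrinsics, pixels), "dist_coeffs" ([k1, k2, p1, p2, k3] as OpenCV has them; the pictures are not rectified), "R" (3x3) and "t" (3): a world point X has camera coordinates R X + t. Camera axes: x right, y down, z forward; pixel columns grow to the right and rows downward; lengths in m; the calibration is good to about 2 mm. A picture is of the moment at which its call begins. camera_info takes no time and is no camera call.
A pose or a line that the arm cannot do raises ctrl.Unreachable and nothing moves.
- ticket.close_job(): hands the job in; it is judged then, once.
Trained networks look in the newest picture that a camera, given by its name, has taken for a name from the list of things; names that differ only in an ending like _2 or _b are one class to them, and where a whole thing is asked for, a point or a joint stands for the part that bears it (a point fixed in the world has none). Each returns a list of dicts, best first, with "p" (0 to 1); they miss things now and then, are a little off and sometimes report something else, mostly with a low value. They report only what shows in the picture. A call takes as long as a camera call. They do not tell look-alikes from the thing itself.
- models.recognise(camera, target): "point" ([column, row] in pixels, amid what is visible of it).
- models.masks_of(camera, target): "mask" (420x560 bool, what is visible of it) and "point" ([column, row] in pixels, amid what is visible of it).
The state is a dict: "time": time; "qpos": joint angles; "qd": joint speeds; "tau": joint torques, N m; "tcp_pos": TCP position; "eef_rot": TCP orientation; "contact_force": force on the tool from outside, world axes, zero at the start; "wrist_torque": the same for the moment, N m; "width": finger opening in m; "gripper_force": force on a finger pad.
Only numpy, scipy, OpenCV 4.12 (cv2) and the standard library are available. Lean on these libraries where they do the work, as an engineer would, in place of code of your own. Each camera call takes 0.05 s, during which the arm holds its last target. There are 200 camera calls.

## Task

Turn the speed dial of the parts shaker back to idle, the one long tick on its scale, and let go of it. Then pick up the open tray of screws from the shaker's deck, lift it straight up without tipping it until its underside is about 10 cm above the deck, and finish while holding it there over the deck, still and level and carried by the gripper alone. Keep the loose bolt in the tray and leave the glue bottle, the steel pot and the roll of tape where they are.

Things in the scene. Friction and masses are not known exactly. Their poses are not given: they have to be found in the camera images.
- shaker: parts shaker: fixed grey housing 140 x 280 x 52 mm (x, y, z); origin at the centre of its underside, x to its back, y to its left, z up; turned up to 0.35 rad. Right: aluminium deck 110 x 150 mm with black rubber mat, a 74 mm high stop at each y end, long sides open. Left: the speed dial on a white round plate 77 mm across, its top 54 mm up
- deck_mid (a point): centre of the deck's rubber mat, on its upper face, at [0, -0.05, 0.068] of the shaker; axes as the shaker's
- dial (a joint): angle of the speed dial, rad, growing clockwise seen from above: 0 at the first small tick (front left, 45 degrees), 4.71 at the last (front right), with end stops there; 11 ticks 0.471 apart. The long idle tick is the fourth, at 1.414; the pointer starts 0.5 to 1.35 clockwise of it. Light friction (0.04 N m); it stays where it is left
- dial_grip (a point): on the dial's vertical axis, [0, 0.1, 0.0765] of the shaker; its x axis turns with the dial and points along the pointer. The dial is a black round skirt 40 mm across, top 63.5 mm above the table, with an upright bar grip 37 mm long (x), 12 mm thick (y), top 88.5 mm above the table; a white line on the bar's top and end marks the pointer end (+x)
- idle_mark (a point): outer end of the long idle tick on the dial's plate, 36 mm from the dial's axis; the ordinary ticks are short and thin, this one is 16 mm long and reaches in to the dial's skirt
- screw_tray: open brown tray of screws, 64 x 122 x 30 mm (x, y, z), walls 2 mm thick, 0.10 to 0.21 kg, loose on the shaker's deck with its long side roughly along the deck's; origin at the centre of its underside, where it also balances. It can be gripped across its 64 mm width at mid length; the screws in it are one fixed heap
- bolt: loose steel bolt with nut, 50 mm long along its y, 14 mm thick, 30 g, lying in the tray; origin mid length, at its lower side
- glue_bottle: bystander: brown glue bottle with a blue cap, 47 mm across, 88 mm high, standing on the table; origin at the centre of its underside
- steel_pot: bystander: small steel pot with one ear, 98 x 117 x 57 mm, on the table; origin at its underside
- tape_roll: bystander: roll of black tape, 55 mm across, 19 mm high, flat on the table; origin at the centre of its underside
Things that resemble listed ones, but are neither listed nor needed, are in the scene too. What is shaped like the screw_tray but yellow is not meant.

How it is judged:
On the way, in this order (a step that is already met when the one before it is completed fails the run):
1. the dial points at the long idle tick and has been let go, the tray still standing on the deck (value of joint dial between 1.274 and 1.554 rad and contact force between the fingers and shaker below 0.1 N and z of screw_tray in the frame of deck_mid below 0.006 m), for 0.2 s.
2. the tray has been lifted clear of the deck, level, with the bolt in it (value of joint dial between 1.274 and 1.554 rad and x of bolt in the frame of screw_tray between -0.03 and 0.03 m and y of bolt in the frame of screw_tray between -0.06 and 0.06 m and z of bolt in the frame of screw_tray between -0.005 and 0.028 m and z of screw_tray in the frame of deck_mid above 0.03 m and angle between screw_tray's own z axis and vertical below 0.2 rad and contact force between the fingers and screw_tray above 1 N), for 0.2 s.
At the end, for the whole second after the job is handed in: Dial within 8 degrees of the long tick; tray held by the fingers, clear of the shaker, underside 70 to 140 mm above the mat, centre within 60 mm of the deck centre seen from above, level within 7 degrees, still (under 20 mm/s, 0.15 rad/s); bolt inside the tray (value of joint dial between 1.274 and 1.554 rad and x of bolt in the frame of screw_tray between -0.03 and 0.03 m and y of bolt in the frame of screw_tray between -0.06 and 0.06 m and z of bolt in the frame of screw_tray between -0.005 and 0.028 m and z of screw_tray in the frame of deck_mid between 0.07 and 0.14 m and horizontal distance between screw_tray and deck_mid below 0.06 m and angle between screw_tray's own z axis and vertical below 0.12 rad and linear speed of screw_tray below 0.02 m/s and angular speed of screw_tray below 0.15 rad/s and contact force between the fingers and screw_tray above 1 N and contact force between screw_tray and shaker below 0.05 N); the arm keeps its last pose, push and grip.
It fails at once if the tray is tipped by more than 20 degrees (angle between screw_tray's own z axis and vertical above 0.35 rad).
It fails at once if the glue bottle, the pot or the roll of tape is moved by more than 30 mm (distance of any of glue_bottle, steel_pot, tape_roll from where it was at the start of the episode above 0.03 m).
It also fails if it takes over 48 s, if anything falls off the work surface, if the arm or the gripper's body presses on something with over 40 N, if the wrist force passes 120 N, or if a joint passes its speed limit or range.

## Working session

There is one attempt and no reset: what is moved stays moved. The work goes in short steps, each a Python script; the robot and the scene stay as the last script left them, time stands still between calls to the robot, and variables do not carry over. Pictures are saved under pics/ and viewed, at most 10 in all, crops included, and the job is handed in when it is done.

```bash
mkdir -p pics; python3 - <<'E'
from station import ctrl,get_state,vision,models
import cv2,numpy as np
for n in("scene","top"):
    p,d=vision.grab_frame(n); cv2.imwrite(f"pics/{n}0.png",p); np.savez(f"{n}0.npz",p=p,d=d)
    c=vision.camera_info(n); print(n,c["mtx"].tolist(),c["dist_coeffs"],(-c["R"].T@c["t"]).round(3),c["R"].round(3).tolist())
    for t in("shaker","screw_tray","dial","bolt","idle_mark","glue_bottle","steel_pot","tape_roll"):
        print(t,[(np.round(r["point"]),round(r["p"],2)) for r in models.recognise(n,t)[:4]])
print(ctrl.pinch_z,get_state())
E
```

```text
scene [[421.3797142649618, 0.0, 271.67185863668453], [0.0, 421.3797142649618, 210.03950468433396], [0.0, 0.0, 1.0]] [-0.06392175  0.          0.          0.          0.        ] [-0.051 -0.504  0.916] [[0.709, -0.705, 0.008], [-0.536, -0.547, -0.643], [0.458, 0.452, -0.766]]
shaker [(array([259., 210.]), 0.58)]
screw_tray [(array([276., 202.]), 0.97), (array([330., 269.]), 0.83), (array([256., 213.]), 0.44)]
dial [(array([238., 182.]), 0.62)]
bolt [(array([286., 205.]), 0.59)]
idle_mark [(array([256., 209.]), 0.94)]
glue_bottle [(array([345., 325.]), 0.59)]
steel_pot [(array([184., 177.]), 0.88), (array([258., 210.]), 0.27)]
tape_roll [(array([391., 282.]), 0.9)]
top [[489.57783829406463, 0.0, 289.6494626726583], [0.0, 489.57783829406463, 215.86011591858534], [0.0, 0.0, 1.0]] [-0.13613283  0.          0.          0.          0.        ] [2.600e-01 1.000e-03 1.431e+00] [[0.024, -1.0, 0.018], [-0.989, -0.026, -0.145], [0.145, -0.015, -0.989]]
shaker [(array([255., 212.]), 0.86), (array([228., 214.]), 0.46)]
screw_tray [(array([358., 221.]), 0.67), (array([286., 207.]), 0.6), (array([25
[... 410 characters left out ...]
0018,  0.507487  , -0.23761689,  1.50020202,  0.12571838,
        1.14889902, -0.15481102]), 'qd': array([-3.49738613e-05,  1.23503803e-03,  9.08241713e-04, -2.71474210e-05,
       -9.00218308e-04, -7.07213413e-04,  1.00488327e-03]), 'tau': array([ 3.76335549e-06, -6.20331788e+01, -2.18494847e+00, -2.49961817e+01,
        1.39402549e-02,  2.36816137e-03, -9.60979776e-07]), 'tcp_pos': array([0.23693797, 0.57833573, 0.23128294]), 'eef_rot': array([-1.30354447e-06,  1.93181983e-01,  9.81162943e-01, -6.90010634e-06]), 'contact_force': array([ 0.17198942, -0.30902835, -0.16321066]), 'wrist_torque': array([ 0.00681479, -0.02290102, -0.0348489 ]), 'gripper_force': 0.0, 'width': 0.08532609053385423}
```

```bash
ls -la .
```

```text
total 3236
drwxr-xr-x  3 agent agent    4096 Dec  1 18:10 .
drwxr-xr-x 23 root  root     4096 Dec  1 18:10 ..
drwxr-xr-x  2 agent agent    4096 Dec  1 18:10 pics
-rw-r--r--  1 agent agent 1646890 Dec  1 18:10 scene0.npz
-rw-r--r--  1 agent agent 1646890 Dec  1 18:10 top0.npz
```

```bash
python3 - <<'E'
import cv2,numpy as np
a=cv2.imread("pics/scene0.png")[120:345,150:450]; cv2.imwrite("pics/s1.png",cv2.resize(a,None,fx=2.66,fy=2.66,interpolation=2))
a=cv2.imread("pics/top0.png")[150:300,150:350]; cv2.imwrite("pics/t1.png",cv2.resize(a,None,fx=4,fy=4,interpolation=2))
E
```

```text
(no output)
```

View pics/s1.png

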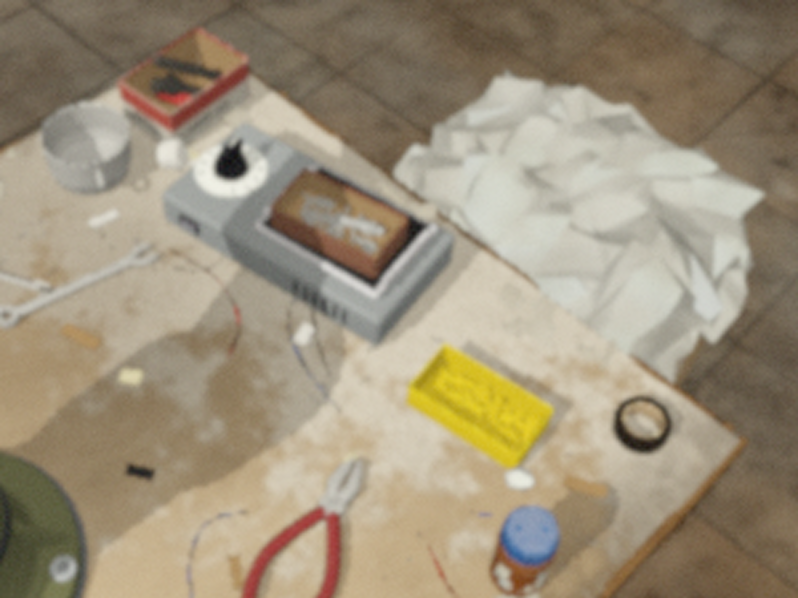

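View pics/t1.png

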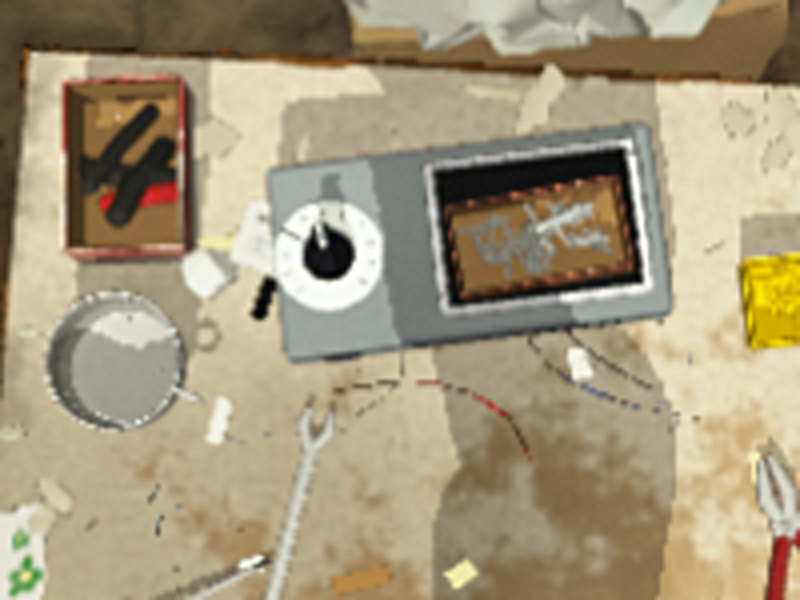

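The top crop shows the shaker (yaw slightly CCW), the dial at about crop (327,255) with its white pointer line pointing up-left, and the brown tray at (540,240) with the bolt at about (565,220). The yellow decoy stands off to the right. Next I'll measure.

```bash
cat > h.py <<'E'
import cv2,numpy as np
from station import ctrl,get_state,vision,models,ticket
def cloud(n,d):
    c=vision.camera_info(n); v,u=np.mgrid[:420,:560].astype(np.float32)
    r=cv2.undistortPoints(np.stack([u,v],-1).reshape(-1,1,2),c["mtx"],c["dist_coeffs"]).reshape(420,560,2)
    P=np.dstack([r*d[...,None],d]); return (P-c["t"])@c["R"]
def proj(n,X):
    c=vision.camera_info(n); return cv2.projectPoints(np.asarray(X,float).reshape(-1,1,3),cv2.Rodrigues(c["R"])[0],c["t"],c["mtx"],c["dist_coeffs"])[0].reshape(-1,2)
def S(xy,yaw,p): # shaker -> world
    p=np.atleast_2d(p); c,s=np.cos(yaw),np.sin(yaw)
    return np.c_[xy[0]+c*p[:,0]-s*p[:,1],xy[1]+s*p[:,0]+c*p[:,1],p[:,2]]
E
cat > m.py <<'E'
from h import *
def rect(pts): 
    return cv2.minAreaRect((pts[:,:2]*1000).astype(np.float32))
for n in("top","scene"):
    z=np.load(f"{n}0.npz"); P=cloud(n,z["d"]); ok=z["d"]>0
    u,v=(258,213) if n=="top" else (259,212)
    vv,uu=np.mgrid[:420,:560]; near=ok&(abs(uu-u)<80)&(abs(vv-v)<60)
    print(n,"table z",np.median(P[near][:,2][P[near][:,2]<.02]))
    m=near&(P[...,2]>.042)&(P[...,2]<.125)
    k,l,st,_=cv2.connectedComponentsWithStats(m.astype(np.uint8)); q=P[l==l[v,u]] if l[v,u] else P[l==1+st[1:,4].argmax()]
    print("shaker",rect(q),len(q))
    np.save(n+"_sh.npy",q)
    vision.grab_frame(n)
    for r in models.masks_of(n,"screw_tray")[:3]:
        q=P[r["mask"]&ok]; q=q[q[:,2]>.08]; print("tray",r["p"],r["point"],len(q), rect(q) if len(q)>5 else "", np.median(q[:,2]) if len(q) else "")
    for r in models.masks_of(n,"dial")[:2]:
        q=P[r["mask"]&ok]; print("dial",r["p"],r["point"],len(q),rect(q),np.percentile(q[:,2],[5,50,98]))
        q=q[q[:,2]>.076]; 
        if len(q)>4: print(" bar",len(q),rect(q),q.mean(0))
E
python3 m.py
```

```text
top table z -0.0008000756144137867
shaker ((480.02459716796875, 47.09757995605469), (142.876708984375, 280.82257080078125), 8.936884880065918) 4724
tray 0.6 [356.1, 219.3] 0  
tray 0.56 [286.8, 207.2] 337 ((476.1693115234375, -4.165977478027344), (65.23875427246094, 121.01815795898438), 12.306007385253906) 0.08918627783665364
dial 0.53 [232.2, 213.8] 142 ((464.4285888671875, 144.22314453125), (35.370452880859375, 35.80916213989258), 72.59861755371094) [0.05879066 0.06823759 0.09319651]
 bar 59 ((463.75244140625, 145.55136108398438), (35.90327072143555, 12.402627944946289), 16.800418853759766) [0.46314993 0.1449807  0.08821387]
dial 0.52 [256.3, 211.1] 3752 ((480.4873046875, 44.403045654296875), (144.04623413085938, 286.3352355957031), 9.31065845489502) [0.04619377 0.0542257  0.07906896]
 bar 95 ((471.5039978027344, 36.04052734375), (76.4908676147461, 229.4022674560547), 13.652711868286133) [0.46955481 0.10011368 0.08726018]
scene table z -0.0017627523190566227
shaker ((477.27880859375, 44.5577392578125), (143.8486785888672, 281.8836669921875), 8.62608528137207) 4045
tray 0.9 [274.8, 203.7] 546 ((473.6871337890625, -6.073822021484375), (68.19254302978516, 122.41510009765625), 12.449304580688477) 0.0903652798980039
tray 0.59 [329.1, 269.7] 0  
dial 0.63 [234.7, 179.3] 159 ((460.0654602050781, 138.2642822265625), (31.7509708404541, 37.115966796875), 69.78844451904297) [0.05555368 0.06797554 0.08923252]
 bar 62 ((460.9285583496094, 141.58973693847656), (36.136226654052734, 11.731781959533691), 12.29100513458252) [0.4588632  0.14012704 0.08453736]
dial 0.49 [346.8, 327.6] 629 ((348.7647705078125, -346.9222717285156), (44.29051208496094, 45.958763122558594), 87.5960693359375) [0.01609475 0.08227039 0.09029489]
 bar 352 ((348.6792297363281, -344.8716735839844), (46.67366027832031, 40.92961502075195), 48.79421615600586) [ 0.34686223 -0.3467299   0.08677086]
```

```bash
cat >> h.py <<'E'
def Q(deg): a=np.radians(deg)/2; return np.array([0,np.cos(a),np.sin(a),0])
D=np.array([.4632,.1446]); T=np.array([.475,-.005])
def st():
    s=get_state(); print("t%.2f"%s["time"],s["tcp_pos"].round(4),"w%.4f"%s["width"],"F",s["contact_force"].round(1),"g%.1f"%s["gripper_force"])
E
python3 - <<'E'
from h import *
for g in(15,63,195,243,102.4,282.4,-77.6):
    for p,z in((D,.067),(D,.2),(T,.065),(T,.17)):
        q=ctrl.ik([*p,z],Q(g)); print(g,z,None if q is None else q.round(2))
E
```

```text
15 0.067 [-0.58  0.53  0.34  2.07 -0.31  0.58 -1.34]
15 0.2 [-0.67  0.35  0.44  1.91 -0.18  0.92 -1.45]
15 0.065 [-0.31  0.53  0.4   2.1  -0.37  0.57 -0.96]
15 0.17 [-0.4   0.38  0.49  1.98 -0.24  0.84 -1.08]
63 0.067 [-0.5   0.52  0.21  2.07 -0.19  0.57 -0.62]
63 0.2 [-0.56  0.33  0.28  1.91 -0.11  0.92 -0.7 ]
63 0.065 [-0.22  0.51  0.25  2.1  -0.24  0.55 -0.26]
63 0.17 [-0.3   0.36  0.35  1.98 -0.16  0.83 -0.33]
195 0.067 [-0.17  0.52 -0.27  2.07  0.24  0.59  1.23]
195 0.2 [-0.16  0.33 -0.26  1.9   0.1   0.92  1.37]
195 0.065 [ 0.11  0.5  -0.22  2.1   0.2   0.56  1.58]
195 0.17 [ 0.04  0.34 -0.1   1.97  0.05  0.83  1.74]
243 0.067 [-0.02  0.54 -0.49  2.07  0.43  0.63  1.87]
243 0.2 [-0.    0.34 -0.48  1.9   0.19  0.94  2.1 ]
243 0.065 [ 0.25  0.52 -0.42  2.09  0.37  0.59  2.24]
243 0.17 [ 0.21  0.35 -0.34  1.97  0.16  0.84  2.45]
102.4 0.067 [-0.4   0.51  0.07  2.07 -0.06  0.56 -0.07]
102.4 0.2 [-0.45  0.32  0.13  1.91 -0.05  0.91 -0.08]
102.4 0.065 [-0.13  0.5   0.13  2.1  -0.12  0.54  0.31]
102.4 0.17 [-0.2   0.35  0.22  1.98 -0.1   0.83  0.29]
282.4 0.067 [ 0.1   0.58 -0.67  2.07  0.56  0.69  2.41]
282.4 0.2 [ 0.13  0.37 -0.67  1.9   0.28  0.96  2.69]
282.4 0.065 [ 0.38  0.56 -0.61  2.09  0.53  0.65  2.76]
282.4 0.17 [-0.77  0.59  1.15  1.98 -0.64  1.   -2.23]
-77.6 0.067 [ 0.1   0.58 -0.67  2.07  0.56  0.69  2.41]
-77.6 0.2 [ 0.13  0.37 -0.67  1.9   0.28  0.96  2.69]
-77.6 0.065 [ 0.38  0.56 -0.61  2.09  0.53  0.65  2.76]
-77.6 0.17 [-0.77  0.59  1.15  1.98 -0.64  1.   -2.23]
```

```bash
python3 - <<'E'
from h import *
ctrl.movep([*D,.17],Q(15)); st()
ctrl.movel([*D,.068]); st()
ctrl.close_gripper(20); st()
for g in np.linspace(15,62.8,6)[1:]: ctrl.movep([*D,.068],Q(g))
st(); ctrl.pause(.2); ctrl.ungrasp(); st()
ctrl.movel([*D,.17]); ctrl.pause(.1); st()
ctrl.movep([*T,.22],Q(102.4)); st()
for n in("top","scene"):
    p,d=vision.grab_frame(n); np.savez(f"{n}1.npz",p=p,d=d); cv2.imwrite(f"pics/{n}1.png",p)
    u,v=map(int,proj(n,[*D,.07])[0]); cv2.imwrite(f"pics/{n}1c.png",cv2.resize(p[v-25:v+25,u-25:u+25],None,fx=8,fy=8,interpolation=2))
    P=cloud(n,d); m=(P[...,2]>.077)&(P[...,2]<.1)&(np.hypot(P[...,0]-D[0],P[...,1]-D[1])<.03)&(d>0)
    q=P[m]; print(n,len(q),q.mean(0),cv2.minAreaRect((q[:,:2]*1000).astype(np.float32)))
a=[cv2.imread(f"pics/{n}1c.png") for n in("top","scene")]; cv2.imwrite("pics/c1.png",np.hstack(a))
E
```

```text
t2.99 [0.4632 0.1457 0.17  ] w0.0852 F [1.  0.2 0.6] g0.0
t3.83 [0.4636 0.1448 0.0685] w0.0856 F [-0.6 -0.8  0.3] g0.0
t4.48 [0.4632 0.1448 0.0682] w0.0114 F [-1.2  1.4  5.1] g25.2
t5.73 [0.4633 0.1448 0.0682] w0.0116 F [-2.1  0.5  7.9] g25.6
t6.64 [0.4632 0.1446 0.068 ] w0.0853 F [ 0.2 -0.2  0.1] g0.0
t7.58 [0.4625 0.1444 0.169 ] w0.0851 F [-1.3  0.8 -0.6] g0.0
t8.47 [ 0.4748 -0.0043  0.2194] w0.0855 F [-0.2  0.9  0.2] g0.0
top 63 [0.46433973 0.14511767 0.08791396] ((464.9775390625, 145.89320373535156), (38.082523345947266, 12.040584564208984), 64.00715637207031)
scene 56 [0.4601246  0.14013102 0.08596719] ((461.75250244140625, 142.22657775878906), (36.629703521728516, 11.896305084228516), 62.800113677978516)
```

View pics/c1.png

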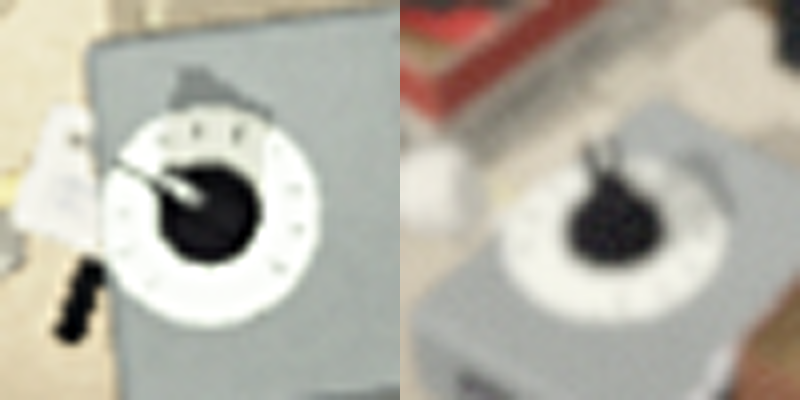

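The pointer line lies on the long tick (crop (115,160) to (200,195)), and the bar's yaw measures 63–64° against the intended 62.8°. Next is the tray.

```bash
python3 - <<'E'
from h import *
ctrl.movel([*T,.065],max_speed=.1); st()
if np.abs(get_state()["contact_force"]).max()<5:
    ctrl.close_gripper(50); ctrl.pause(.3); st()
    ctrl.movel([*T,.085],max_speed=.04); ctrl.pause(.3); st()
for n in("top","scene"):
    p,d=vision.grab_frame(n); cv2.imwrite(f"pics/{n}2.png",p)
u,v=map(int,proj("scene",[*T,.09])[0]); p=p[v-60:v+60,u-70:u+70]; cv2.imwrite("pics/c2.png",cv2.resize(p,None,fx=5,fy=5,interpolation=2))
E
```

```text
t10.27 [ 0.4753 -0.005   0.0654] w0.0850 F [-0.4 -0.3  0.4] g0.0
t10.90 [ 0.4752 -0.005   0.0656] w0.0632 F [-0.5  0.1  5.2] g54.9
t11.85 [ 0.4749 -0.005   0.0848] w0.0636 F [ 0.2  0.4 -1.7] g55.2
```

View pics/c2.png

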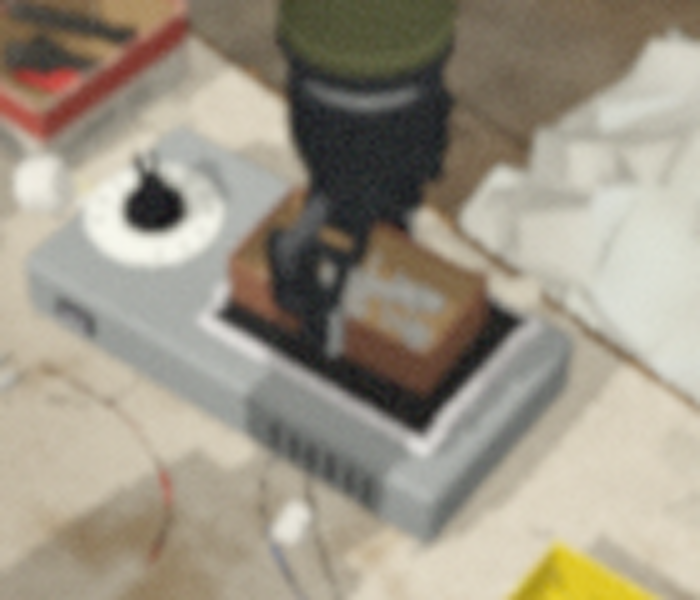

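The tray is held level between the fingers at mid length, just clear of the mat, with the bolt inside. I'll finish the lift.

```bash
python3 - <<'E'
from h import *
ctrl.movel([*T,.166],max_speed=.05); ctrl.pause(.5); st()
p,d=vision.grab_frame("scene"); P=cloud("scene",d)
for r in models.masks_of("scene","screw_tray")[:2]:
    q=P[r["mask"]&(d>0)]; print(r["p"],r["point"],np.percentile(q,[3,50,97],axis=0).round(3).tolist())
u,v=map(int,proj("scene",[*T,.15])[0]); p=p[v-60:v+60,u-70:u+70]; cv2.imwrite("pics/c3.png",cv2.resize(p,None,fx=5,fy=5,interpolation=2))
E
```

```text
t14.22 [ 0.475 -0.005  0.166] w0.0634 F [ 1.2  0.1 -2.3] g55.2
0.77 [328.8, 269.8] [[0.412, -0.277, -0.0], [0.453, -0.216, 0.011], [0.485, -0.157, 0.031]]
0.72 [283.9, 177.1] [[0.432, -0.068, 0.169], [0.481, -0.028, 0.182], [0.512, 0.05, 0.198]]
```

View pics/c3.png

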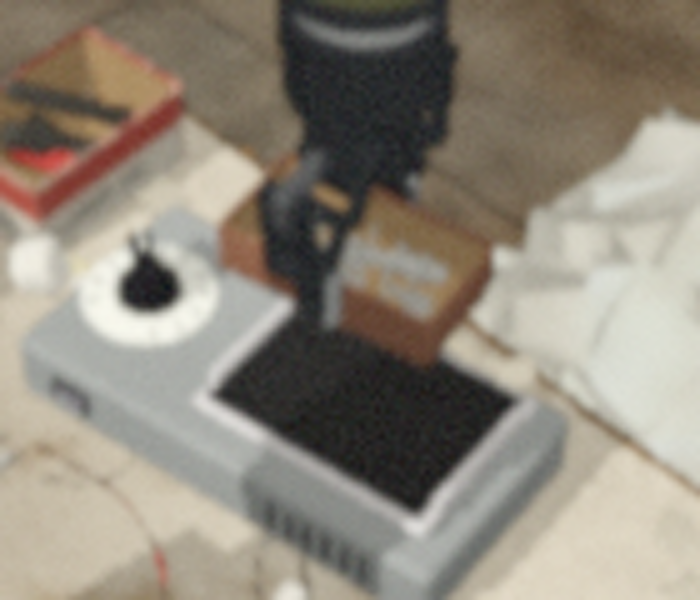

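The tray hangs level about 10 cm above the mat with the bolt still in it, and the dial is unchanged.

```bash
python3 -c "
from station import ticket
print(ticket.close_job())"
```

```text
the job is handed in; nothing more can be done
None
```

The job is handed in (no verdict came back): the dial is on the long idle tick and released, and the gripper holds the tray level about 10 cm above the deck with the bolt in it.

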